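# Clear the glass rinser and press the cup down on it

## Robot

A 7-joint arm with a two-finger parallel gripper is mounted at the origin on a cart in front of the work surface, level with it; the furniture and walls round the work are solid. World frame = base frame: x ahead of the robot, y to its left, z up, the work surface at z = 0. Lengths are in mm, angles in rad, forces in N, time in s.
With the tool pointing down it reaches from about 400 to 875 mm from the base axis. Payload 4.4 kg.
Tool frame: the origin (TCP) lies midway between the tips of the shut fingers; the grasp point (between the pads) lies 19 mm behind it; z points along the fingers, y is the line along which they close (so a half turn about z gives the same grasp; the last joint's range is limited). The gripper opens to 85 mm and grips with 20 to 120 N. Pads are 22 mm wide; open, the fingers measure 114 mm over their backs; the gripper's body (76 mm by 85 mm) begins 54 mm behind the grasp point. The pads swing forward as they close: fully open they stand 13 mm farther back than shut.
Start: joints at [1.227, 0.628, 0.038, 1.517, -0.027, 0.996, -0.02], TCP at [178.284, -625.086, 231.313] pointing down, gripper open.
Joint ranges: [-3.06, 3.06], [-0.37, 2.12], [-1.25, 1.32], [0.18, 2.47], [-1.1, 4.24], [0.23, 1.98], [-2.94, 2.94]. Speed limits (rad/s): [2.57, 2.57, 3.14, 3.14, 3.14, 3.14, 3.14].

## Interface

Orientations are given as [roll, pitch, yaw] about the fixed x, y, z axes, in that order (R = Rz(yaw) Ry(pitch) Rx(roll)).
In Python, from cell import ctrl, get_image, get_calibration gives the robot as it stands.
- The arm moves only by the shell command python3 -m creep 'ROWS'. ROWS is JSON, a list of rows, each an object of numbers: "dx", "dy", "dz": the shift along the world's x, y, z normalised to -1 to 1, where 1 is 0.4 m; "rx", "ry", "rz": the turn, a rotation vector about the world's x, y, z normalised to -1 to 1, where 1 is 2 pi rad; "grip": the closure, from -1 (fully open) to 1 (shut). A call has exactly 5 rows; each row is the pose to reach, as a shift and turn from the pose commanded when the call began, turning the shorter way round; what a row does not reach only later rows make up. A row lasts 1/8 s, in which the tool goes at most 62.5 mm and 10.7 degrees, less where a joint would pass 70% of its speed; a pose out of reach is approached as far as the arm can. A call with a number of a shift or a turn outside -1 to 1 is refused whole. A call with a gripper value outside its range is refused whole. The fingers move at their own pace and stop on an object; the grip force is fixed at half the most. Time passes only in rows, so rows that repeat a pose let the fingers close, or fill a call up. It gives the time, the measured TCP pose, the force, the opening and the grip force at its end, in the units of the state.
- ctrl.read_state(): the state, without advancing time (a new reading comes with each control period).
- get_image(name): name is "side" or "top" or "wrist"; returns the picture (400x640x3 uint8, red, green, blue); there is no depth.
- get_calibration(name): a dict with "mtx" (3x3 intrinsics, pixels), "world_from_camera" (4x4, takes a point from camera to world coordinates). Camera axes: x right, y down, z forward; pixel columns grow to the right and rows downward; lengths in mm; the calibration is good to about 2 mm. A picture is of the moment at which its call begins: read the wrist's pose just before it. get_calibration takes no time and is no camera call; for the wrist camera it gives the pose at the moment of the call.
- ctrl.finish_job(): hands the job in; it is judged then, once.
The state is a dict: "clock": time; "qpos": joint angles; "qd": joint speeds; "tau": joint torques, N m; "eef_pos": TCP position; "tool_rot": TCP orientation; "force": force on the tool from outside, world axes, zero at the start; "torque": the same for the moment, N m; "width": finger opening in mm; "gripper_force": force on a finger pad.
Only numpy, scipy, OpenCV 4.12 (cv2) and the standard library are available. Lean on these libraries where they do the work, as an engineer would, in place of code of your own. Each camera call takes 0.05 s, during which the arm holds its last target. There are 200 camera calls.

## Task

The glass rinser on the worktop has been left cluttered: clear it first, putting the teaspoon that lies across its black star into the wooden cutlery tray and the blue bottle cap into the white bowl with the other cap. Then take the white plastic cup as it stands, mouth down, set it centred and upright on the star and press it straight down, without forcing, until the sprung star is fully down on its stop. Finish holding it there: the program ends with the cup still gripped and the star held fully down, and every other thing is left where it stands.

Things in the scene. Friction and masses are not known exactly. Their poses are not given: they have to be found in the camera images.
- rinser: fixed counter-top glass rinser: a steel drip tray 260 x 160 mm (long side along its x) with a 4 mm rim 26 mm high round a slotted grid; the grid's surface is 20 mm above the worktop. Origin: centre of its underside on the worktop, z up. The black star stands 55 mm from the middle towards its +x
- star_top (a point): middle of the flat top of the black plastic star, a spoked wheel 94 mm across and 6 mm thick that stands over the rinser's valve; 46 mm above the worktop at rest. It moves straight down 10 mm against a spring to a hard stop (top then 36 mm above the worktop); z up
- star (a joint): how far the star is pressed down, in m: 0 at rest (up), 0.010 on its hard stop. The spring needs about 5 N to begin moving and 10 N at the stop; pressing with 12 to 18 N holds it safely on the stop, more than 30 N is forcing
- spoon: loose steel teaspoon, 132 mm long (along its x), 26 mm wide at the bowl, 9 mm high, 20 g; starts lying flat across the star, 46 mm above the worktop. Origin: middle of its length, at its underside, z up; it can be pinched across its width there, where the grip closes to about 20 mm; its bowl end is +x or -x, which does not matter
- cap: loose blue plastic bottle cap, round, 31 mm across, 14 mm high; lies flat on the rinser's grid (20 mm above the worktop) beside the star. Origin: centre of its underside
- cutlery_tray: open wooden cutlery tray, 220 mm (its x) x 130 mm (its y) x 38 mm high, walls 5 mm, floor 4 mm; a divider 28 mm high along x at y = +18 mm parts a lane with a fork (+y side) from an empty lane 75 mm wide whose middle is at y = -22 mm. Origin: centre of its underside, z up. Stands fast on the worktop
- cap_bowl: white round china bowl, 115 mm across the rim, 52 mm high, inner floor 8 mm up and about 50 mm across, with one small yellow bottle cap (29 mm across, 12 mm high) lying in it. Origin: centre of its underside. Stands fast on the worktop
- cup: white plastic cup standing mouth down on the worktop, 105 mm high, 71 mm across the mouth (below), tapering to about 52 mm at the closed end (on top), about 57 mm across at 80 mm above the mouth; 50 g. Origin: centre of the mouth, z up through the closed end
- tumbler: bystander: clear glass tumbler standing mouth down, 81 mm across, 91 mm high; stays where it stands. Origin: centre of its underside
Mind the look-alikes: they are no part of the job. There is more than one size of the spoon; the job needs the largest.

How it is judged:
By the outcome, as a careful person would: the job done as asked, in the order asked, and still so for the second after the job is handed in, while the arm keeps its last pose, push and grip.
It also fails if it takes over 62 s, if anything falls off the work surface, if the arm or the gripper's body presses on something with over 40 N, if the wrist force passes 120 N, or if a joint passes its speed limit or range.

## Working session

There is one attempt and no reset: what is moved stays moved. The work goes in short steps, Python scripts to look and compute and a shell command to move; the robot and the scene stay as the last step left them, time stands still between calls to the robot, and variables do not carry over. Pictures are saved under pics/ and viewed, at most 10 in all, crops included, and the job is handed in when it is done.

```bash
ls; mkdir -p pics
python3 - <<'E'
from cell import ctrl,get_image,get_calibration
import cv2,numpy as np
for n in("side","top"):
    cv2.imwrite(f"pics/{n}0.png",get_image(n)[:,:,::-1])
    c=get_calibration(n);print(n,np.round(c["mtx"],1).tolist(),np.round(c["world_from_camera"],3).tolist())
s=ctrl.read_state();print(s)
E
```

```text
pics
side [[416.3, 0.0, 317.9], [0.0, 416.3, 203.4], [0.0, 0.0, 1.0]] [[-0.993, -0.036, 0.109, 396.829], [-0.114, 0.368, -0.923, 1120.491], [-0.007, -0.929, -0.37, 517.132], [0.0, 0.0, 0.0, 1.0]]
top [[386.8, 0.0, 318.8], [0.0, 386.8, 196.8], [0.0, 0.0, 1.0]] [[0.018, -0.999, 0.043, 473.281], [-0.999, -0.017, 0.032, -12.345], [-0.031, -0.044, -0.999, 995.171], [0.0, 0.0, 0.0, 1.0]]
{'clock': 0.1, 'qpos': array([ 1.22721712,  0.62928865,  0.03843465,  1.51823623, -0.02702604,
        0.99634763, -0.02001876]), 'qd': array([-0.00017417, -0.0029368 ,  0.00200146, -0.0035283 , -0.001698  ,
       -0.00032302,  0.00045444]), 'tau': array([ 3.72053692e-03, -5.64524424e+01,  1.23059057e+00, -1.93972778e+01,
        1.12058170e-02,  5.36544219e-03, -3.30995444e-07]), 'eef_pos': array([ 178.13165567, -624.52948803,  230.46834684]), 'tool_rot': array([-3.13983002e+00, -8.30530477e-06,  2.77755167e-01]), 'force': array([-0.80583659, -0.05105917,  0.33252344]), 'torque': array([-0.00054862,  0.03283909,  0.03544892]), 'gripper_force': 0.0, 'width': 85.0510625976147}
```

View pics/side0.png

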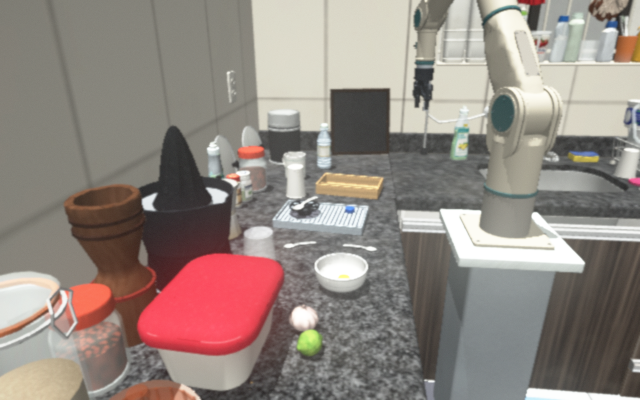

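View pics/top0.png

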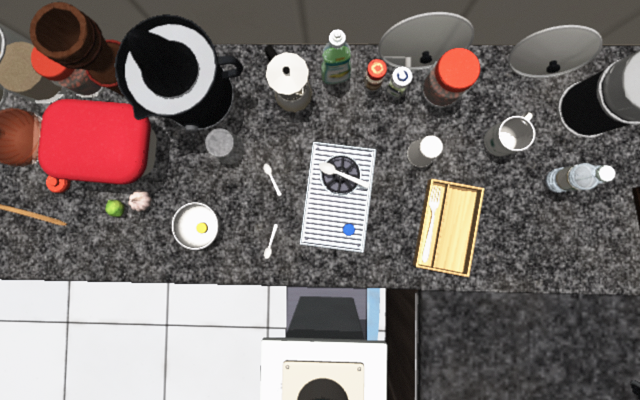

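The top view shows the spoon on the star at (345,175), the blue cap (348,229), the bowl (195,226), the tray (450,227), the cup (425,152), the tumbler (219,143). There are three candidate spoons: (345,175) on the star, and smaller ones at (272,180) and (271,242). The one on the star is the largest and fits the description; I'll confirm it with a crop.

```bash
cat > h.py <<'E'
import numpy as np,cv2
from cell import ctrl,get_image,get_calibration
def ray(c,p):
    d=np.linalg.inv(c["mtx"])@[p[0],p[1],1];T=np.array(c["world_from_camera"]);d=T[:3,:3]@d
    return T[:3,3],d/np.linalg.norm(d)
def onz(c,p,z):
    o,d=ray(c,p);return o+d*(z-o[2])/d[2]
def tri(c1,p1,c2,p2):
    a,u=ray(c1,p1);b,v=ray(c2,p2)
    s=np.linalg.lstsq(np.c_[u,-v],b-a,rcond=None)[0];x,y=a+u*s[0],b+v*s[1]
    return (x+y)/2,np.linalg.norm(x-y)
def blobs(m,n=30):
    k,l,st,ce=cv2.connectedComponentsWithStats(m.astype(np.uint8))
    return [(np.round(ce[i],1).tolist(),st[i].tolist()) for i in range(1,k) if st[i][4]>n]
E
python3 - <<'E'
from h import *
t=cv2.imread("pics/top0.png");s=cv2.imread("pics/side0.png")
a=cv2.resize(t[115:285,255:500],None,fx=3.2,fy=3.2,interpolation=cv2.INTER_CUBIC)[:544,:784]
cv2.imwrite("pics/c1.png",a)
b=cv2.resize(s[140:300,230:400],None,fx=3.7,fy=3.7,interpolation=cv2.INTER_CUBIC)[:592]
cv2.imwrite("pics/c2.png",b)
for n,i in(("top",t),("side",s)):
    h=cv2.cvtColor(i,cv2.COLOR_BGR2HSV);c=get_calibration(n)
    print(n,"blue",blobs(cv2.inRange(h,(105,150,80),(130,255,255))>0,10))
    print("yellow",blobs(cv2.inRange(h,(24,170,120),(34,255,255))>0,10))
    print("wood",blobs(cv2.inRange(h,(10,60,120),(28,200,255))>0,300))
    print("white",blobs(cv2.inRange(h,(0,0,205),(180,30,255))>0,60))
E
```

```text
top blue [([348.4, 229.0], [343, 224, 12, 11, 101])]
yellow []
wood [([17.8, 67.5], [0, 42, 41, 50, 1496]), ([451.5, 228.1], [416, 178, 69, 99, 3881]), ([32.7, 214.9], [0, 204, 66, 22, 361])]
white [([173.9, 72.6], [126, 25, 89, 89, 2781]), ([336.4, 36.9], [329, 30, 16, 15, 180]), ([286.8, 73.2], [266, 52, 42, 43, 1317]), ([633.6, 82.2], [626, 63, 14, 43, 438]), ([401.9, 75.4], [392, 66, 20, 20, 247]), ([513.1, 134.3], [499, 113, 36, 38, 414]), ([430.9, 146.2], [420, 136, 23, 22, 396]), ([336.4, 200.2], [300, 142, 76, 110, 3994]), ([271.3, 177.7], [264, 164, 17, 32, 123]), ([586.7, 169.5], [575, 164, 23, 12, 166]), ([606.5, 172.8], [598, 165, 17, 16, 199]), ([430.4, 225.0], [422, 189, 18, 74, 376]), ([134.0, 198.1], [129, 193, 12, 14, 64]), ([198.2, 225.4], [179, 203, 39, 45, 1147]), ([270.0, 242.9], [264, 224, 13, 34, 119]), ([33.2, 299.8], [0, 279, 68, 42, 2709]), ([117.8, 302.0], [69, 281, 98, 43, 3916]), ([217.4, 304.5], [168, 283, 100, 44, 4015]), ([277.4, 306.2], [269, 286, 17, 41, 665]), ([381.8, 309.3], [379, 288, 6, 42, 226]), ([31.8, 360.4], [0, 322, 66, 78, 5021]), ([115.0
[... 1593 characters left out ...]
207, 188, 20, 15, 178]), ([148.5, 201.9], [143, 194, 13, 16, 130]), ([303.1, 203.0], [292, 196, 25, 13, 81]), ([330.7, 216.1], [277, 203, 91, 25, 1177]), ([519.9, 242.5], [440, 209, 200, 61, 5562]), ([420.6, 218.1], [401, 211, 41, 15, 520]), ([258.7, 232.8], [246, 227, 26, 13, 259]), ([424.0, 230.2], [403, 229, 42, 4, 98]), ([296.4, 244.0], [284, 242, 32, 6, 67]), ([361.1, 246.7], [343, 244, 33, 7, 72]), ([341.3, 267.5], [315, 253, 53, 33, 1220]), ([24.1, 276.2], [0, 272, 58, 12, 289]), ([21.7, 302.1], [0, 284, 53, 45, 1628]), ([61.6, 303.2], [55, 291, 12, 26, 111]), ([303.1, 316.4], [292, 307, 25, 20, 375]), ([26.6, 333.3], [0, 318, 51, 29, 181]), ([571.6, 395.1], [526, 388, 114, 12, 776])]
```

View pics/c1.png

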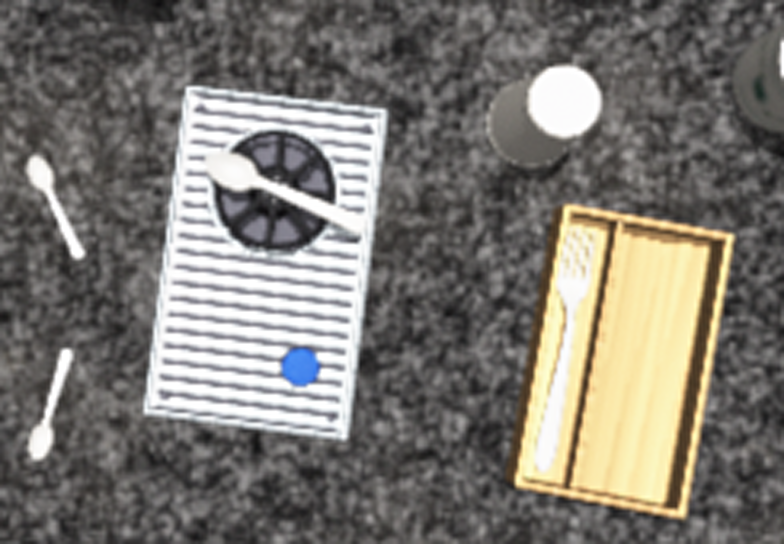

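View pics/c2.png

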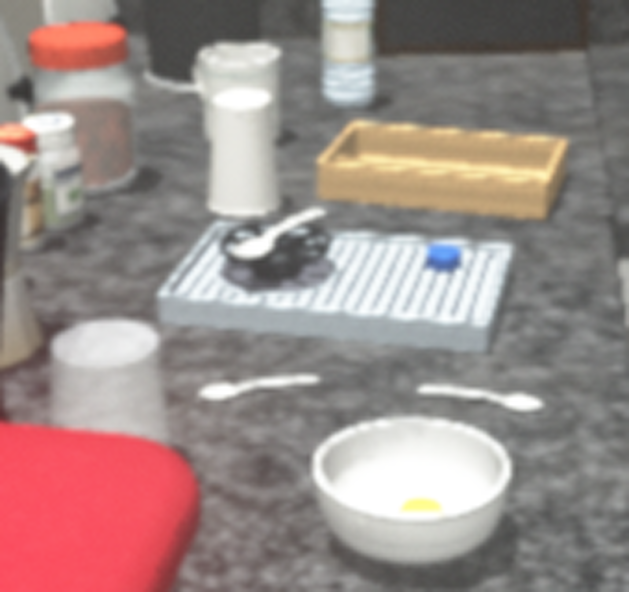

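The crops confirm the spoon: the one across the star runs (207,160)–(362,230) in crop 1, about 53 px long in the full picture. The other two are about 33 px long and lie on the worktop, so they are look-alikes. The cup is at (430,146), a plain closed end with no handle.

Run:
```python
from h import *
T=get_calibration("top");S=get_calibration("side")
t=lambda x,y:(255+x/3.2,115+y/3.2); s=lambda x,y:(230+x/3.7,140+y/3.7)
def P(n,a,b):
    p,e=tri(T,a,S,b);print(n,np.round(p,1),"gap",round(e,1));return p
a=P("spoon bowl end",t(208,160),s(238,252));b=P("spoon handle",t(361,229),s(325,212));print("mid",(a+b)/2,np.linalg.norm(a-b),np.degrees(np.arctan2(*(b-a)[1::-1])))
P("cap",t(300,367),s(444,254));P("star",t(274,191),s(277,243));P("cup top",t(565,101),s(242,98))
P("bowl rim",(195,226),s(412,465))
for z in(0,26,36,46,51):print("z",z,"spoonmid",onz(T,t(284.5,194.5),z).round(1),"star",onz(T,t(274,191),z).round(1))
print("cap top z34",onz(T,(348.4,229),34).round(1),"cup top z105",onz(T,t(565,101),105).round(1))
c=[t(188,87),t(386,110),t(348,437),t(147,411)];R=np.array([onz(T,q,26) for q in c]);print("rinser",R.round(0).tolist(),R.mean(0),np.linalg.norm(R-np.roll(R,1,0),axis=1))
c=[t(565,205),t(734,234),t(684,518),t(515,486)];R=np.array([onz(T,q,38) for q in c]);print("tray",R.round(0).tolist(),R.mean(0),np.linalg.norm(R-np.roll(R,1,0),axis=1))
c=[s(160,293),s(228,222),s(513,241),s(490,321)];R=np.array([onz(S,q,26) for q in c]);print("rinser side",R.round(0).tolist(),R.mean(0))
c=[s(318,166),s(355,122),s(568,140),s(548,190)];R=np.array([onz(S,q,38) for q in c]);print("tray side",R.round(0).tolist(),R.mean(0))
```

```text
spoon bowl end [593.9  16.4  56.8] gap 4.4
spoon handle [ 541.2 -101.6   47.8] gap 0.6
mid [567.50581768 -42.57302646  52.26936948] 129.51630106191502 -114.07155950450559
cap [435.9 -57.2  31.4] gap 2.3
star [571.3 -34.6  44.8] gap 2.7
cup top [ 633.  -240.8  105. ] gap 2.5
bowl rim [438.8 321.3  51.3] gap 2.9
z 0 spoonmid [571.8 -44.3   0. ] star [574.5 -35.8   0. ]
z 26 spoonmid [569.2 -43.4  26. ] star [571.8 -35.2  26. ]
z 36 spoonmid [568.2 -43.1  36. ] star [570.8 -34.9  36. ]
z 46 spoonmid [567.2 -42.8  46. ] star [569.8 -34.7  46. ]
z 51 spoonmid [566.7 -42.6  51. ] star [569.3 -34.6  51. ]
cap top z34 [436.5 -56.3  34. ] cup top z105 [ 631.7 -240.9  105. ]
rinser [[653.0, 34.0, 26.0], [637.0, -122.0, 26.0], [381.0, -96.0, 26.0], [398.0, 61.0, 26.0]] [517.27823458 -30.59512963  26.        ] [256.73343196 156.70932197 257.26762053 157.66710768]
tray [[563.0, -259.0, 38.0], [543.0, -387.0, 38.0], [326.0, -349.0, 38.0], [348.0, -222.0, 38.0]] [ 444.99080346 -304.12661981   38.        ] [218.56056878 129.88155742 219.66710301 129.14822977]
rinser side [[657.0, 32.0, 26.0], [630.0, -126.0, 26.0], [380.0, -105.0, 26.0], [397.0, 59.0, 26.0]] [516.0048444  -34.79692957  26.        ]
tray side [[564.0, -248.0, 38.0], [543.0, -388.0, 38.0], [327.0, -349.0, 38.0], [350.0, -202.0, 38.0]] [ 445.95883197 -296.51980276   38.        ]
```

```bash
python3 -m creep '[{"dx":0.43,"dy":0.645,"rz":0.07,"grip":-1},{"dx":0.43,"dy":0.645,"rz":0.07,"grip":-1},{"dx":0.43,"dy":0.645,"rz":0.07,"grip":-1},{"dx":0.43,"dy":0.645,"rz":0.07,"grip":-1},{"dx":0.43,"dy":0.645,"rz":0.07,"grip":-1}]'
python3 -m creep '[{"dx":0.43,"dy":0.645,"rz":0.07,"grip":0},{"dx":0.43,"dy":0.645,"rz":0.07,"grip":0},{"dx":0.43,"dy":0.645,"rz":0.07,"grip":0},{"dx":0.43,"dy":0.645,"rz":0.07,"grip":0},{"dx":0.43,"dy":0.645,"rz":0.07,"grip":0}]'
python3 - <<'E'
from h import *
s=ctrl.read_state();print(s["clock"],s["eef_pos"],s["tool_rot"],s["width"])
E
```

```text
0.1 [ 178.13165567 -624.52948803  230.46834684] [-3.13983002e+00 -8.30530477e-06  2.77755167e-01] 85.0510625976147$[0]: bad value
$[0]: bad value
```

```bash
python3 -m creep '[{"dx":0.43,"dy":0.645,"dz":0,"rx":0,"ry":0,"rz":0.07,"grip":-1},{"dx":0.43,"dy":0.645,"dz":0,"rx":0,"ry":0,"rz":0.07,"grip":-1},{"dx":0.43,"dy":0.645,"dz":0,"rx":0,"ry":0,"rz":0.07,"grip":-1},{"dx":0.43,"dy":0.645,"dz":0,"rx":0,"ry":0,"rz":0.07,"grip":-1},{"dx":0.43,"dy":0.645,"dz":0,"rx":0,"ry":0,"rz":0.07,"grip":-1}]'
python3 -m creep '[{"dx":0.43,"dy":0.645,"dz":0,"rx":0,"ry":0,"rz":0.07,"grip":0},{"dx":0.43,"dy":0.645,"dz":0,"rx":0,"ry":0,"rz":0.07,"grip":0},{"dx":0.43,"dy":0.645,"dz":0,"rx":0,"ry":0,"rz":0.07,"grip":0},{"dx":0.43,"dy":0.645,"dz":0,"rx":0,"ry":0,"rz":0.07,"grip":0},{"dx":0.43,"dy":0.645,"dz":0,"rx":0,"ry":0,"rz":0.07,"grip":0}]'
python3 - <<'E'
from h import *
s=ctrl.read_state();print(s["clock"],s["eef_pos"],s["tool_rot"],s["width"])
E
```

```text
clock: 0.72
eef_pos: [351.1, -365.1, 231.2]
tool_rot: [-3.141, -0.0, 0.718]
force: [1.0, -0.7, 0.9]
width: 85.2
gripper_force: 0.0
clock: 1.35
eef_pos: [523.0, -107.3, 231.1]
tool_rot: [-3.141, 0.0, 1.157]
force: [0.4, -1.2, -0.1]
width: 42.9
gripper_force: 0.0
1.35 [ 523.04309164 -107.33325074  231.1403784 ] [-3.14138745e+00  1.08941241e-04  1.15738837e+00] 42.85149460266496
```

Works. The grip value is linear in opening. Take a wrist picture here.

Run:
```python
from h import *
c=get_calibration("wrist");i=get_image("wrist")
np.savez("w1.npz",mtx=c["mtx"],T=c["world_from_camera"])
print(np.round(c["mtx"],1).tolist(),np.round(c["world_from_camera"],3).tolist())
cv2.imwrite("pics/w1.png",i[:,:,::-1])
```

```text
[[353.0, 0.0, 315.3], [0.0, 353.0, 201.5], [0.0, 0.0, 1.0]] [[0.916, -0.386, -0.109, 550.35], [-0.401, -0.882, -0.248, -44.598], [-0.0, 0.271, -0.963, 374.428], [0.0, 0.0, 0.0, 1.0]]
```

View pics/w1.png

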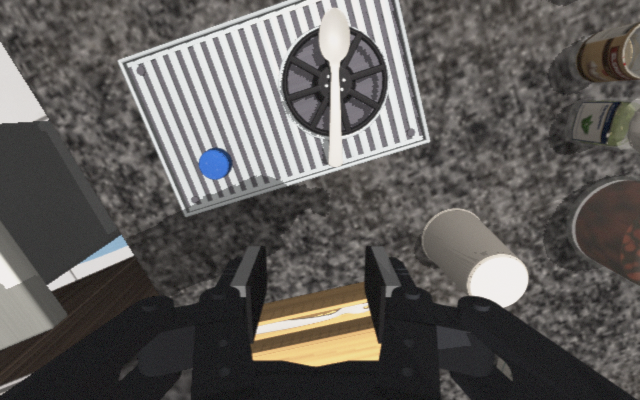

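The wrist view shows the spoon from (334,8) to (336,166) on the star centred at (334,81), the cap at (215,163), and the cup's closed end at (497,281). I'll triangulate against the top view.

Run:
```python
from h import *
T=get_calibration("top");z=np.load("w1.npz");W={"mtx":z["mtx"],"world_from_camera":z["T"]}
t=lambda x,y:(255+x/3.2,115+y/3.2)
i=cv2.imread("pics/w1.png");h=cv2.cvtColor(i,cv2.COLOR_BGR2HSV)
print(blobs(cv2.inRange(h,(105,150,80),(125,255,255))>0,100))
def P(n,a,b):
    p,e=tri(T,a,W,b);print(n,np.round(p,1),"gap",round(e,1));return p
a=P("bowl end",t(208,160),(334,9));b=P("handle end",t(361,229),(336,166));print((a+b)/2,np.linalg.norm(a-b))
P("star",t(274,191),(334,81));P("cap",(348.4,229),(215,163));P("cup",t(565,101),(497,281))
a,b=onz(W,(334,9),50),onz(W,(336,166),50);print("spoon W",(a+b)/2,np.degrees(np.arctan2(*(a-b)[1::-1])))
a,b=onz(W,(328,130),50),onz(W,(343,130),50);print(np.linalg.norm(a-b))
print("star W",onz(W,(334,81),46),"cap W",onz(W,(215,163),34),"cup W",onz(W,(497,281),105))
# star dark hub ring: ellipse fit of dark rim
g=((h[:,:,2]<60)&(np.hypot(*(np.indices(h.shape[:2])-np.array([81,334])[:,None,None]))<75)).astype(np.uint8)
g=cv2.morphologyEx(g,cv2.MORPH_OPEN,np.ones((3,3)))
cs=max(cv2.findContours(g,0,2)[0],key=lambda c:len(cv2.convexHull(c))and cv2.contourArea(cv2.convexHull(c)));e=cv2.fitEllipse(cv2.convexHull(cs));print(e,onz(W,e[0],43))
```

```text
[([214.6, 163.4], [199, 149, 32, 30, 730])]
bowl end [592.7  16.1  55.4] gap 1.6
handle end [ 543.2 -103.2   48. ] gap 4.9
[567.94709638 -43.55898546  51.68854598] 129.42308442634024
star [573.3 -34.7  21.1] gap 2.3
cap [436.3 -57.3  28.2] gap 1.4
cup [ 632.7 -241.2  103.2] gap 1.3
spoon W [569.61305012 -43.75278056  50.        ] 68.00483828996528
13.547825233039598
star W [572.58362156 -34.81772241  46.        ] cap W [438.14107634 -57.74461951  34.        ] cup W [ 632.79244335 -239.80451217  105.        ]
((371.98382568359375, 50.4727783203125), (9.313779830932617, 34.377620697021484), 143.17247009277344) [612.83929106 -24.76175081  43.        ]
```

```bash
python3 -m creep '[{"dx":0.114,"dy":0.16,"dz":-0.1,"rx":0,"ry":0,"rz":0.003,"grip":0},{"dx":0.114,"dy":0.16,"dz":-0.2,"rx":0,"ry":0,"rz":0.003,"grip":0},{"dx":0.114,"dy":0.16,"dz":-0.34,"rx":0,"ry":0,"rz":0.003,"grip":0},{"dx":0.114,"dy":0.16,"dz":-0.4,"rx":0,"ry":0,"rz":0.003,"grip":0},{"dx":0.114,"dy":0.16,"dz":-0.4,"rx":0,"ry":0,"rz":0.003,"grip":0}]'
python3 -m creep '[{"dx":0,"dy":0,"dz":-0.03,"rx":0,"ry":0,"rz":0,"grip":0},{"dx":0,"dy":0,"dz":-0.055,"rx":0,"ry":0,"rz":0,"grip":0},{"dx":0,"dy":0,"dz":-0.055,"rx":0,"ry":0,"rz":0,"grip":0.5},{"dx":0,"dy":0,"dz":-0.055,"rx":0,"ry":0,"rz":0,"grip":1},{"dx":0,"dy":0,"dz":-0.055,"rx":0,"ry":0,"rz":0,"grip":1}]'
```

```text
clock: 2.02
eef_pos: [565.9, -45.2, 69.2]
tool_rot: [-3.137, 0.002, 1.176]
force: [0.9, 0.2, 0.7]
width: 42.5
gripper_force: 0.0
clock: 2.65
eef_pos: [568.3, -45.1, 49.8]
tool_rot: [3.141, -0.0, 1.176]
force: [0.8, -0.1, -1.1]
width: 17.0
gripper_force: 58.4
```

```bash
python3 -m creep '[{"dx":0,"dy":0,"dz":0.1,"rx":0,"ry":0,"rz":0,"grip":1},{"dx":0,"dy":0,"dz":0.2,"rx":0,"ry":0,"rz":0,"grip":1},{"dx":-0.03,"dy":-0.06,"dz":0.2,"rx":0,"ry":0,"rz":-0.027,"grip":1},{"dx":-0.06,"dy":-0.13,"dz":0.2,"rx":0,"ry":0,"rz":-0.053,"grip":1},{"dx":-0.1,"dy":-0.2,"dz":0.2,"rx":0,"ry":0,"rz":-0.08,"grip":1}]'
python3 -m creep '[{"dx":-0.045,"dy":-0.1,"dz":0,"rx":0,"ry":0,"rz":-0.027,"grip":1},{"dx":-0.09,"dy":-0.2,"dz":0,"rx":0,"ry":0,"rz":-0.054,"grip":1},{"dx":-0.135,"dy":-0.3,"dz":0,"rx":0,"ry":0,"rz":-0.081,"grip":1},{"dx":-0.18,"dy":-0.4,"dz":0,"rx":0,"ry":0,"rz":-0.108,"grip":1},{"dx":-0.218,"dy":-0.5,"dz":0,"rx":0,"ry":0,"rz":-0.135,"grip":1}]'
python3 - <<'E'
from h import *
z=np.load("w1.npz")
a=get_image("side")[:,:,::-1];b=get_image("top")[:,:,::-1]
print(ctrl.read_state()["eef_pos"],ctrl.read_state()["width"])
cv2.imwrite("pics/m1.png",np.vstack([cv2.resize(a[120:240,230:430],None,fx=3,fy=3,interpolation=2)[:300],cv2.resize(b[130:280,300:500],None,fx=3,fy=2,interpolation=2)]))
E
```

```text
clock: 3.28
eef_pos: [528.0, -125.9, 129.9]
tool_rot: [3.141, -0.001, 0.668]
force: [-0.9, 0.3, 0.5]
width: 16.9
gripper_force: 58.4
clock: 3.9
eef_pos: [440.1, -326.3, 129.7]
tool_rot: [3.142, -0.001, -0.18]
force: [0.7, 0.5, -0.2]
width: 17.0
gripper_force: 58.4
[ 437.96293956 -331.08704404  129.90212717] 16.82326767966414
```

View pics/m1.png

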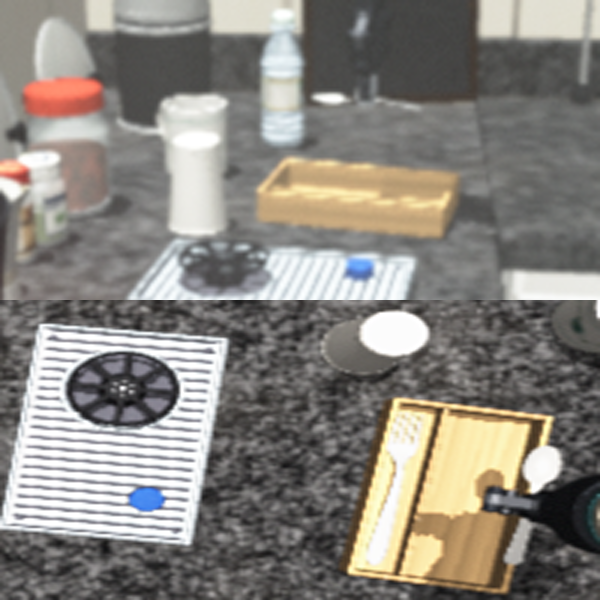

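The spoon is held crosswise above the tray's empty lane, at (540,465)–(515,560) in the picture, and the star is bare at (122,388). Lowering now.

```bash
python3 -m creep '[{"dx":0,"dy":0,"dz":-0.1,"rx":0,"ry":0,"rz":0,"grip":1},{"dx":0,"dy":0,"dz":-0.18,"rx":0,"ry":0,"rz":0,"grip":1},{"dx":0,"dy":0,"dz":-0.24,"rx":0,"ry":0,"rz":0,"grip":1},{"dx":0,"dy":0,"dz":-0.24,"rx":0,"ry":0,"rz":0,"grip":1},{"dx":0,"dy":0,"dz":-0.24,"rx":0,"ry":0,"rz":0,"grip":1}]'
```

```text
clock: 4.62
eef_pos: [441.4, -325.2, 34.2]
tool_rot: [3.141, -0.001, -0.174]
force: [1.1, -0.1, -0.2]
width: 17.2
gripper_force: 58.5
```

```bash
python3 -m creep '[{"dx":0,"dy":0,"dz":-0.03,"rx":0,"ry":0,"rz":0,"grip":1},{"dx":0,"dy":0,"dz":-0.055,"rx":0,"ry":0,"rz":0,"grip":1},{"dx":0,"dy":0,"dz":-0.055,"rx":0,"ry":0,"rz":0,"grip":1},{"dx":0,"dy":0,"dz":-0.055,"rx":0,"ry":0,"rz":0,"grip":0.3},{"dx":0,"dy":0,"dz":-0.055,"rx":0,"ry":0,"rz":0,"grip":0.3}]'
python3 -m creep '[{"dx":0,"dy":0,"dz":0.03,"rx":0,"ry":0,"rz":0,"grip":0.3},{"dx":0,"dy":0,"dz":0.1,"rx":0,"ry":0,"rz":0,"grip":0.3},{"dx":0,"dy":0,"dz":0.25,"rx":0,"ry":0,"rz":0,"grip":0},{"dx":0,"dy":0.1,"dz":0.3,"rx":0,"ry":0,"rz":0,"grip":-0.2},{"dx":0,"dy":0.2,"dz":0.35,"rx":0,"ry":0,"rz":0,"grip":-0.2}]'
```

```text
clock: 5.25
eef_pos: [440.8, -325.2, 11.5]
tool_rot: [3.141, -0.0, -0.175]
force: [0.4, 0.5, -0.7]
width: 29.8
gripper_force: 0.0
clock: 5.88
eef_pos: [441.0, -244.6, 153.5]
tool_rot: [3.141, -0.003, -0.176]
force: [1.1, 0.7, -0.5]
width: 51.3
gripper_force: 0.0
```

```bash
python3 -m creep '[{"dx":-0.01,"dy":0.13,"dz":0,"rx":0,"ry":0,"rz":0.028,"grip":0},{"dx":-0.01,"dy":0.26,"dz":0,"rx":0,"ry":0,"rz":0.056,"grip":0},{"dx":-0.01,"dy":0.38,"dz":0,"rx":0,"ry":0,"rz":0.084,"grip":0},{"dx":-0.01,"dy":0.467,"dz":0,"rx":0,"ry":0,"rz":0.112,"grip":0},{"dx":-0.01,"dy":0.467,"dz":0,"rx":0,"ry":0,"rz":0.14,"grip":0}]'
python3 -m creep '[{"dx":0,"dy":0,"dz":-0.05,"rx":0,"ry":0,"rz":0.028,"grip":0},{"dx":0,"dy":0,"dz":-0.1,"rx":0,"ry":0,"rz":0.056,"grip":0},{"dx":0,"dy":0,"dz":-0.15,"rx":0,"ry":0,"rz":0.084,"grip":0},{"dx":0,"dy":0,"dz":-0.2,"rx":0,"ry":0,"rz":0.11,"grip":0},{"dx":0,"dy":0,"dz":-0.23,"rx":0,"ry":0,"rz":0.11,"grip":0}]'
```

```text
clock: 6.5
eef_pos: [436.9, -55.1, 152.3]
tool_rot: [3.141, -0.001, 0.717]
force: [0.5, -0.4, -0.1]
width: 42.6
gripper_force: 0.0
clock: 7.12
eef_pos: [436.8, -58.6, 59.2]
tool_rot: [3.141, 0.0, 1.394]
force: [-0.5, -0.5, 0.1]
width: 42.8
gripper_force: 0.0
```

```bash
python3 -m creep '[{"dx":0,"dy":0,"dz":-0.05,"rx":0,"ry":0,"rz":0,"grip":0},{"dx":0,"dy":0,"dz":-0.088,"rx":0,"ry":0,"rz":0,"grip":0},{"dx":0,"dy":0,"dz":-0.088,"rx":0,"ry":0,"rz":0,"grip":0},{"dx":0,"dy":0,"dz":-0.088,"rx":0,"ry":0,"rz":0,"grip":1},{"dx":0,"dy":0,"dz":-0.088,"rx":0,"ry":0,"rz":0,"grip":1}]'
python3 -m creep '[{"dx":0,"dy":0,"dz":0.05,"rx":0,"ry":0,"rz":0,"grip":1},{"dx":0,"dy":0,"dz":0.15,"rx":0,"ry":0,"rz":0,"grip":1},{"dx":0,"dy":0,"dz":0.25,"rx":0,"ry":0,"rz":0,"grip":1},{"dx":0,"dy":0.1,"dz":0.25,"rx":0,"ry":0,"rz":0,"grip":1},{"dx":0,"dy":0.2,"dz":0.25,"rx":0,"ry":0,"rz":0,"grip":1}]'
```

```text
clock: 7.75
eef_pos: [437.1, -58.4, 25.0]
tool_rot: [3.14, 0.0, 1.395]
force: [-1.4, 0.2, 3.6]
width: 28.0
gripper_force: 59.3
clock: 8.38
eef_pos: [437.3, 21.9, 125.3]
tool_rot: [3.139, -0.001, 1.392]
force: [0.1, 0.9, 0.4]
width: 28.3
gripper_force: 59.2
```

Run:
```python
from h import *
T=get_calibration("top");S=get_calibration("side")
t=cv2.imread("pics/top0.png");h=cv2.cvtColor(t,cv2.COLOR_BGR2HSV)
m=cv2.inRange(h,(0,0,125),(180,70,255));m[:,:165]=0;m[:195]=0;m[258:]=0;m[:,225:]=0
m=cv2.morphologyEx(m,cv2.MORPH_CLOSE,np.ones((5,5)));c=max(cv2.findContours(m,0,1)[0],key=cv2.contourArea)
e=cv2.fitEllipse(cv2.convexHull(c));print(e,onz(T,e[0],52),onz(T,e[0],40))
y=cv2.inRange(h,(20,120,100),(36,255,255));print("yellow",[(b,onz(T,b[0],18).round(1)) for b in blobs(y>0,8) if 170<b[0][0]<230])
s=lambda x,y:(230+x/3.7,140+y/3.7)
for q in((314,470),(512,470)):print(onz(S,s(*q),52))
i=get_image("top");cv2.imwrite("pics/t2.png",i[:,:,::-1]);z=cv2.cvtColor(i,cv2.COLOR_RGB2HSV)
# star now bare: dark disc fit
g=(z[:,:,2]<75).astype(np.uint8);g[:150]=0;g[200:]=0;g[:,:315]=0;g[:,366:]=0
for b in blobs(g>0,20):print(b)
hh=cv2.convexHull(np.argwhere(g)[:,::-1].astype(np.int32));e=cv2.fitEllipse(hh);print(e,onz(T,e[0],44))
```

```text
((187.39544677734375, 227.82907104492188), (53.27924728393555, 62.383644104003906), 68.92472839355469) [432.50585169 339.75840834  52.        ] [431.98706831 344.23822665  40.        ]
yellow [(([201.8, 227.5], [197, 223, 10, 10, 80]), array([432.6, 315.4,  18. ]))]
[497.22241424 334.226739    52.        ]
[381.22551386 322.3540318   52.        ]
([340.5, 174.9], [322, 156, 37, 37, 603])
((340.5606384277344, 174.39512634277344), (36.85984420776367, 36.99336242675781), 42.61151123046875) [570.73682347 -34.58593459  44.        ]
```

```bash
python3 -m creep '[{"dx":0.002,"dy":0.155,"dz":0,"rx":0,"ry":0,"rz":0,"grip":1},{"dx":0.004,"dy":0.31,"dz":0,"rx":0,"ry":0,"rz":0,"grip":1},{"dx":0.006,"dy":0.46,"dz":0,"rx":0,"ry":0,"rz":0,"grip":1},{"dx":0.01,"dy":0.61,"dz":0,"rx":0,"ry":0,"rz":0,"grip":1},{"dx":0.012,"dy":0.76,"dz":0,"rx":0,"ry":0,"rz":0,"grip":1}]'
python3 -m creep '[{"dx":0,"dy":0,"dz":0,"rx":0,"ry":0,"rz":0,"grip":1},{"dx":0,"dy":0,"dz":-0.05,"rx":0,"ry":0,"rz":0,"grip":1},{"dx":0,"dy":0,"dz":-0.1,"rx":0,"ry":0,"rz":0,"grip":1},{"dx":0,"dy":0,"dz":-0.1,"rx":0,"ry":0,"rz":0,"grip":1},{"dx":0,"dy":0,"dz":-0.1,"rx":0,"ry":0,"rz":0,"grip":1}]'
python3 - <<'E'
from h import *
i=get_image("side");j=get_image("top")
cv2.imwrite("pics/b1.png",np.vstack([cv2.resize(i[170:310,260:440],None,fx=2.5,fy=2.1,interpolation=2),cv2.resize(j[180:280,130:310],None,fx=2.5,fy=2.5,interpolation=2)])[:,:,::-1])
E
```

```text
clock: 9.05
eef_pos: [441.2, 327.7, 124.7]
tool_rot: [-3.142, -0.0, 1.396]
force: [0.8, 0.2, -0.0]
width: 28.1
gripper_force: 59.2
clock: 9.68
eef_pos: [441.8, 325.5, 84.8]
tool_rot: [3.141, -0.0, 1.396]
force: [-0.1, 0.6, 1.1]
width: 28.0
gripper_force: 59.2
```

View pics/b1.png

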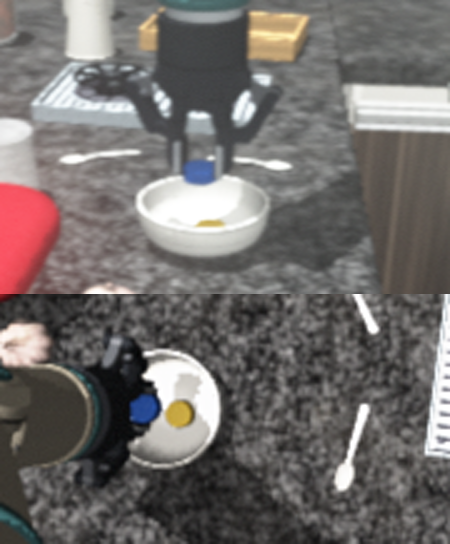

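The blue cap (200,172 in the upper half) is held over the middle of the bowl, and the yellow cap lies inside to one side. Lowering and releasing.

```bash
python3 -m creep '[{"dx":0,"dy":0,"dz":-0.06,"rx":0,"ry":0,"rz":0,"grip":1},{"dx":0,"dy":0,"dz":-0.12,"rx":0,"ry":0,"rz":0,"grip":1},{"dx":0,"dy":0,"dz":-0.12,"rx":0,"ry":0,"rz":0,"grip":1},{"dx":0,"dy":0,"dz":-0.12,"rx":0,"ry":0,"rz":0,"grip":0.05},{"dx":0,"dy":0,"dz":-0.12,"rx":0,"ry":0,"rz":0,"grip":0.05}]'
python3 -m creep '[{"dx":0,"dy":0,"dz":0.06,"rx":0,"ry":0,"rz":0,"grip":0.05},{"dx":0,"dy":0,"dz":0.2,"rx":0,"ry":0,"rz":0,"grip":0},{"dx":0,"dy":0,"dz":0.35,"rx":0,"ry":0,"rz":0,"grip":-1},{"dx":0.05,"dy":-0.1,"dz":0.45,"rx":0,"ry":0,"rz":0,"grip":-1},{"dx":0.1,"dy":-0.2,"dz":0.5,"rx":0,"ry":0,"rz":0,"grip":-1}]'
```

```text
clock: 10.4
eef_pos: [442.1, 326.3, 37.3]
tool_rot: [3.14, -0.002, 1.396]
force: [-0.3, -0.1, 0.3]
width: 40.8
gripper_force: 0.0
clock: 11.02
eef_pos: [482.7, 245.9, 239.7]
tool_rot: [3.137, -0.003, 1.398]
force: [0.8, 0.4, -0.6]
width: 85.5
gripper_force: 0.0
```

```bash
python3 -m creep '[{"dx":0.04,"dy":-0.12,"dz":0,"rx":0,"ry":0,"rz":0,"grip":-1},{"dx":0.08,"dy":-0.24,"dz":0,"rx":0,"ry":0,"rz":0,"grip":-1},{"dx":0.12,"dy":-0.36,"dz":0,"rx":0,"ry":0,"rz":0,"grip":-1},{"dx":0.15,"dy":-0.48,"dz":0,"rx":0,"ry":0,"rz":0,"grip":-1},{"dx":0.19,"dy":-0.6,"dz":0,"rx":0,"ry":0,"rz":0,"grip":-1}]'
python3 -m creep '[{"dx":0.04,"dy":-0.12,"dz":0,"rx":0,"ry":0,"rz":0,"grip":-1},{"dx":0.06,"dy":-0.24,"dz":0,"rx":0,"ry":0,"rz":0,"grip":-1},{"dx":0.08,"dy":-0.35,"dz":0,"rx":0,"ry":0,"rz":0,"grip":-1},{"dx":0.08,"dy":-0.35,"dz":0,"rx":0,"ry":0,"rz":0,"grip":-1},{"dx":0.08,"dy":-0.35,"dz":0,"rx":0,"ry":0,"rz":0,"grip":-1}]'
python3 - <<'E'
from h import *
W=get_calibration("wrist");i=get_image("wrist");np.savez("w2.npz",mtx=W["mtx"],T=W["world_from_camera"])
t=get_image("top");s=get_image("side")
cv2.imwrite("pics/w2.png",np.vstack([i,np.hstack([cv2.resize(t[170:285,160:510],(420,138*1)),cv2.resize(s[230:310,290:400],(220,138))])])[:,:,::-1])
cv2.imwrite("pics/w2raw.png",i[:,:,::-1]);cv2.imwrite("pics/t3.png",t[:,:,::-1])
E
```

```text
clock: 11.65
eef_pos: [557.7, 4.1, 237.1]
tool_rot: [3.14, -0.0, 1.396]
force: [0.8, 0.4, 0.2]
width: 85.2
gripper_force: 0.0
clock: 12.28
eef_pos: [589.4, -133.4, 236.7]
tool_rot: [3.141, -0.001, 1.397]
force: [0.9, -0.6, -0.1]
width: 85.5
gripper_force: 0.0
```

View pics/w2.png

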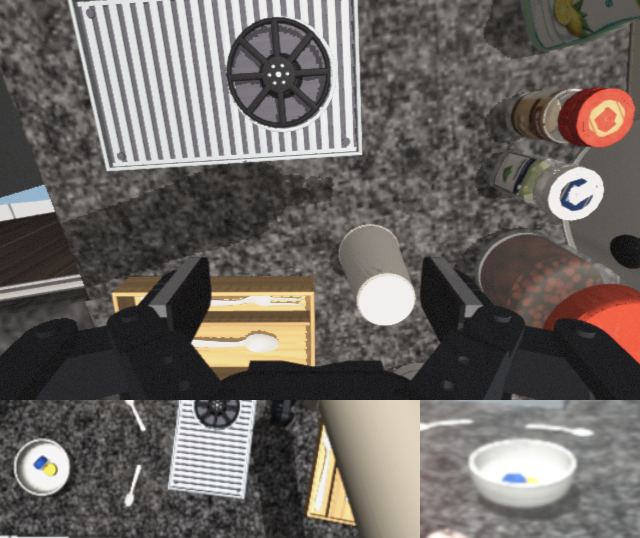

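The spoon lies in the empty lane (240,342), the blue cap lies in the bowl beside the yellow one, the bare star's hub is at (279,74) and the cup's closed end is at (386,299). Next I measure the star and cup.

Run:
```python
from h import *
T=get_calibration("top");z=np.load("w2.npz");W={"mtx":z["mtx"],"world_from_camera":z["T"]}
i=cv2.imread("pics/w2raw.png");h=cv2.cvtColor(i,cv2.COLOR_BGR2HSV)
m=(h[:,:,2]>195)&(h[:,:,1]<30);m[:,:340]=0;m[:,430:]=0;m[:260]=0;m[340:]=0
b=max(blobs(m,300),key=lambda b:b[1][4]);print("cup top px",b,onz(W,b[0],105));
p,e=tri(T,(430.9,146.2),W,b[0]);print("cup tri",p,e)
for r,sz in((63,46),(57,44)):
    g=(h[:,:,2]<70).astype(np.uint8);yy,xx=np.indices(g.shape);g[np.hypot(yy-73,xx-279)>r]=0
    g=cv2.morphologyEx(g,cv2.MORPH_OPEN,np.ones((3,3),np.uint8))
    e=cv2.fitEllipse(cv2.convexHull(np.argwhere(g)[:,::-1].astype(np.int32)));print("star",e,onz(W,e[0],45))
print("hub",onz(W,(279,74),46));p,e=tri(T,(340.5,174.6),W,(279,74));print("star tri",p,e)
s=ctrl.read_state();print(s["eef_pos"],s["tool_rot"])
```

```text
cup top px ([385.7, 298.8], [357, 273, 58, 52, 2368]) [ 633.2398174 -240.0367442  105.       ]
cup tri [ 632.71665818 -239.18946667  106.15941895] 0.7824155823842276
star ((278.3399963378906, 72.11145782470703), (102.64005279541016, 110.13030242919922), 164.73097229003906) [573.00110938 -34.67817168  45.        ]
star ((278.3399963378906, 72.11145782470703), (102.64005279541016, 110.13030242919922), 164.73097229003906) [573.00110938 -34.67817168  45.        ]
hub [573.34675042 -36.42914536  46.        ]
star tri [571.85924578 -34.82167755  27.96715424] 0.010887476189454001
[ 589.52473547 -132.42336778  236.60509648] [ 3.14118440e+00 -6.94818958e-04  1.39888664e+00]
```

```bash
python3 -m creep '[{"dx":0.06,"dy":-0.14,"dz":-0.05,"rx":0,"ry":0,"rz":0,"grip":-1},{"dx":0.108,"dy":-0.2685,"dz":-0.1,"rx":0,"ry":0,"rz":0,"grip":-1},{"dx":0.108,"dy":-0.2685,"dz":-0.2,"rx":0,"ry":0,"rz":0,"grip":-1},{"dx":0.108,"dy":-0.2685,"dz":-0.27,"rx":0,"ry":0,"rz":0,"grip":-1},{"dx":0.108,"dy":-0.2685,"dz":-0.27,"rx":0,"ry":0,"rz":0,"grip":-1}]'
python3 -m creep '[{"dx":0,"dy":0,"dz":-0.06,"rx":0,"ry":0,"rz":0,"grip":-1},{"dx":0,"dy":0,"dz":-0.12,"rx":0,"ry":0,"rz":0,"grip":-1},{"dx":0,"dy":0,"dz":-0.165,"rx":0,"ry":0,"rz":0,"grip":-1},{"dx":0,"dy":0,"dz":-0.165,"rx":0,"ry":0,"rz":0,"grip":-1},{"dx":0,"dy":0,"dz":-0.165,"rx":0,"ry":0,"rz":0,"grip":-1}]'
```

```text
clock: 13.05
eef_pos: [631.2, -240.0, 125.9]
tool_rot: [-3.137, -0.001, 1.398]
force: [-0.2, -0.6, 0.7]
width: 85.4
gripper_force: 0.0
clock: 13.68
eef_pos: [633.7, -241.6, 63.4]
tool_rot: [3.14, 0.0, 1.396]
force: [-0.3, -0.9, -0.1]
width: 85.6
gripper_force: 0.0
```

```bash
python3 -m creep '[{"dx":0,"dy":0,"dz":0,"rx":0,"ry":0,"rz":0,"grip":-0.6},{"dx":0,"dy":0,"dz":0,"rx":0,"ry":0,"rz":0,"grip":-0.45},{"dx":0,"dy":0,"dz":0,"rx":0,"ry":0,"rz":0,"grip":-0.3},{"dx":0,"dy":0,"dz":0,"rx":0,"ry":0,"rz":0,"grip":0},{"dx":0,"dy":0,"dz":0,"rx":0,"ry":0,"rz":0,"grip":1}]'
python3 - <<'E'
from h import *
s=ctrl.read_state();print(s["eef_pos"],s["tool_rot"],s["width"],s["gripper_force"],s["force"])
E
```

```text
clock: 14.3
eef_pos: [633.1, -241.9, 63.4]
tool_rot: [3.141, 0.0, 1.396]
force: [-1.2, -0.1, 7.2]
width: 54.9
gripper_force: 62.1
[ 633.05527315 -241.87410893   63.44923156] [3.14061037e+00 4.23996715e-04 1.39593128e+00] 54.85943440804307 62.124607558362186 [-1.17058922 -0.10464805  7.20351861]
```

```bash
python3 -m creep '[{"dx":0,"dy":0,"dz":0.08,"rx":0,"ry":0,"rz":0,"grip":1},{"dx":0,"dy":0,"dz":0.16,"rx":0,"ry":0,"rz":0,"grip":1},{"dx":0,"dy":0,"dz":0.22,"rx":0,"ry":0,"rz":0,"grip":1},{"dx":-0.03,"dy":0.1,"dz":0.22,"rx":0,"ry":0,"rz":0,"grip":1},{"dx":-0.06,"dy":0.2,"dz":0.22,"rx":0,"ry":0,"rz":0,"grip":1}]'
python3 -m creep '[{"dx":-0.03,"dy":0.11,"dz":0,"rx":0,"ry":0,"rz":0,"grip":1},{"dx":-0.06,"dy":0.22,"dz":0,"rx":0,"ry":0,"rz":0,"grip":1},{"dx":-0.091,"dy":0.313,"dz":0,"rx":0,"ry":0,"rz":0,"grip":1},{"dx":-0.091,"dy":0.313,"dz":0,"rx":0,"ry":0,"rz":0,"grip":1},{"dx":-0.091,"dy":0.313,"dz":0,"rx":0,"ry":0,"rz":0,"grip":1}]'
python3 - <<'E'
from h import *
W=get_calibration("wrist");i=get_image("wrist");t=get_image("top");s=get_image("side")
st=ctrl.read_state();print(st["eef_pos"],st["width"],st["force"])
cv2.imwrite("pics/w3.png",np.hstack([i[:,100:540],cv2.resize(s[90:240,230:360],(347,400),interpolation=cv2.INTER_CUBIC)])[:,:,::-1])
cv2.imwrite("pics/s3.png",s[:,:,::-1])
E
```

```text
clock: 14.92
eef_pos: [608.4, -161.2, 150.4]
tool_rot: [3.141, -0.0, 1.395]
force: [0.0, -0.0, -0.1]
width: 54.8
gripper_force: 63.9
clock: 15.55
eef_pos: [572.6, -37.4, 150.2]
tool_rot: [3.141, 0.001, 1.396]
force: [-0.6, 0.1, -0.8]
width: 55.0
gripper_force: 63.9
[572.54430814 -38.21177558 149.94281155] 55.216198758464735 [-0.62103713  0.30875003 -1.19408465]
```

View pics/w3.png

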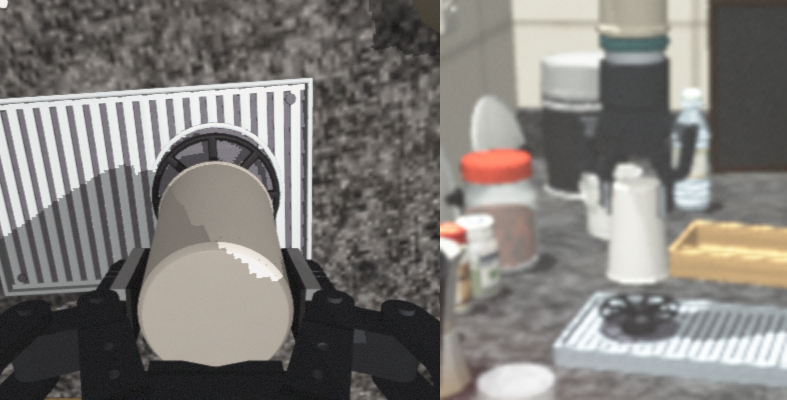

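The cup is gripped upright, its mouth just above the star and laterally aligned with it (217 against 217 in the wrist view, 637 against 638 in the side crop). Descending, then pressing in small steps.

```bash
python3 -m creep '[{"dx":0,"dy":0,"dz":-0.03,"rx":0,"ry":0,"rz":0,"grip":1},{"dx":0,"dy":0,"dz":-0.06,"rx":0,"ry":0,"rz":0,"grip":1},{"dx":0,"dy":0,"dz":-0.08,"rx":0,"ry":0,"rz":0,"grip":1},{"dx":0,"dy":0,"dz":-0.09,"rx":0,"ry":0,"rz":0,"grip":1},{"dx":0,"dy":0,"dz":-0.09,"rx":0,"ry":0,"rz":0,"grip":1}]'
python3 -m creep '[{"dx":0,"dy":0,"dz":-0.004,"rx":0,"ry":0,"rz":0,"grip":1},{"dx":0,"dy":0,"dz":-0.008,"rx":0,"ry":0,"rz":0,"grip":1},{"dx":0,"dy":0,"dz":-0.012,"rx":0,"ry":0,"rz":0,"grip":1},{"dx":0,"dy":0,"dz":-0.016,"rx":0,"ry":0,"rz":0,"grip":1},{"dx":0,"dy":0,"dz":-0.016,"rx":0,"ry":0,"rz":0,"grip":1}]'
```

```text
clock: 16.32
eef_pos: [572.1, -36.3, 113.8]
tool_rot: [-3.141, -0.0, 1.396]
force: [-1.3, -0.4, 0.2]
width: 54.7
gripper_force: 63.9
clock: 16.95
eef_pos: [572.4, -36.5, 108.1]
tool_rot: [3.141, 0.0, 1.396]
force: [-0.8, 0.4, 3.8]
width: 54.5
gripper_force: 64.6
```

```bash
python3 -m creep '[{"dx":0,"dy":0,"dz":-0.003,"rx":0,"ry":0,"rz":0,"grip":1},{"dx":0,"dy":0,"dz":-0.006,"rx":0,"ry":0,"rz":0,"grip":1},{"dx":0,"dy":0,"dz":-0.009,"rx":0,"ry":0,"rz":0,"grip":1},{"dx":0,"dy":0,"dz":-0.012,"rx":0,"ry":0,"rz":0,"grip":1},{"dx":0,"dy":0,"dz":-0.012,"rx":0,"ry":0,"rz":0,"grip":1}]'
python3 -m creep '[{"dx":0,"dy":0,"dz":-0.002,"rx":0,"ry":0,"rz":0,"grip":1},{"dx":0,"dy":0,"dz":-0.004,"rx":0,"ry":0,"rz":0,"grip":1},{"dx":0,"dy":0,"dz":-0.006,"rx":0,"ry":0,"rz":0,"grip":1},{"dx":0,"dy":0,"dz":-0.006,"rx":0,"ry":0,"rz":0,"grip":1},{"dx":0,"dy":0,"dz":-0.006,"rx":0,"ry":0,"rz":0,"grip":1}]'
```

```text
clock: 17.58
eef_pos: [572.4, -36.5, 103.3]
tool_rot: [3.141, 0.0, 1.396]
force: [-0.8, -0.6, 6.8]
width: 54.7
gripper_force: 64.9
clock: 18.2
eef_pos: [572.5, -36.5, 101.1]
tool_rot: [3.141, 0.0, 1.396]
force: [-1.3, -0.3, 7.5]
width: 54.8
gripper_force: 65.0
```

```bash
for k in 1 ; do python3 -m creep '[{"dx":0,"dy":0,"dz":-0.0025,"rx":0,"ry":0,"rz":0,"grip":1},{"dx":0,"dy":0,"dz":-0.004,"rx":0,"ry":0,"rz":0,"grip":1},{"dx":0,"dy":0,"dz":-0.004,"rx":0,"ry":0,"rz":0,"grip":1},{"dx":0,"dy":0,"dz":-0.004,"rx":0,"ry":0,"rz":0,"grip":1},{"dx":0,"dy":0,"dz":-0.004,"rx":0,"ry":0,"rz":0,"grip":1}]'; done
python3 -m creep '[{"dx":0,"dy":0,"dz":-0.0015,"rx":0,"ry":0,"rz":0,"grip":1},{"dx":0,"dy":0,"dz":-0.0025,"rx":0,"ry":0,"rz":0,"grip":1},{"dx":0,"dy":0,"dz":-0.0025,"rx":0,"ry":0,"rz":0,"grip":1},{"dx":0,"dy":0,"dz":-0.0025,"rx":0,"ry":0,"rz":0,"grip":1},{"dx":0,"dy":0,"dz":-0.0025,"rx":0,"ry":0,"rz":0,"grip":1}]'
```

```text
clock: 18.82
eef_pos: [572.5, -36.5, 99.6]
tool_rot: [3.141, 0.0, 1.396]
force: [-1.9, -0.0, 9.0]
width: 54.8
gripper_force: 65.1
clock: 19.45
eef_pos: [572.5, -36.5, 99.3]
tool_rot: [3.141, 0.001, 1.396]
force: [-3.6, -0.5, 14.5]
width: 54.6
gripper_force: 66.0
```

```bash
python3 -m creep '[{"dx":0,"dy":0,"dz":-0.0002,"rx":0,"ry":0,"rz":0,"grip":1},{"dx":0,"dy":0,"dz":-0.0002,"rx":0,"ry":0,"rz":0,"grip":1},{"dx":0,"dy":0,"dz":-0.0002,"rx":0,"ry":0,"rz":0,"grip":1},{"dx":0,"dy":0,"dz":-0.0002,"rx":0,"ry":0,"rz":0,"grip":1},{"dx":0,"dy":0,"dz":-0.0002,"rx":0,"ry":0,"rz":0,"grip":1}]'
python3 - <<'E'
from h import *
s=get_image("side");t=get_image("top");st=ctrl.read_state();print(st["force"],st["eef_pos"])
cv2.imwrite("pics/f.png",np.vstack([cv2.resize(s[120:270,230:430],(600,300),interpolation=cv2.INTER_CUBIC),cv2.resize(t[100:280,140:500],(600,300))])[:,:,::-1])
E
```

```text
clock: 20.08
eef_pos: [572.5, -36.5, 99.3]
tool_rot: [3.141, 0.001, 1.396]
force: [-3.0, -0.3, 15.2]
width: 54.7
gripper_force: 66.0
[-3.89764124  0.7445369  15.42733729] [572.50059029 -36.48725411  99.32201321]
```

View pics/f.png

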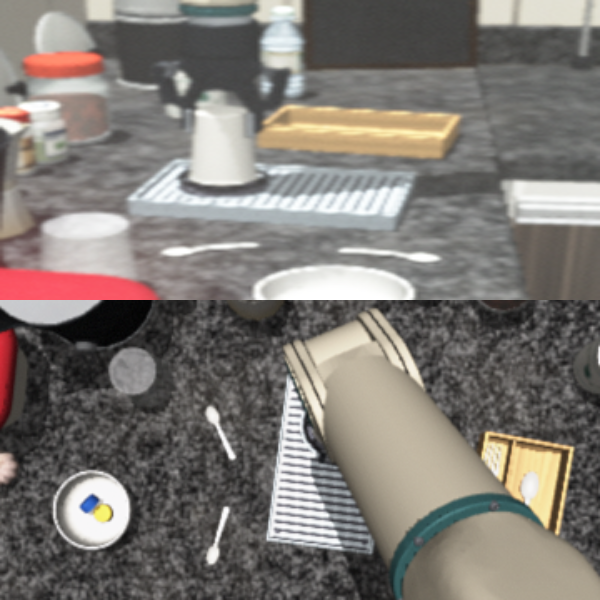

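The cup is upright and centred on the pressed star (225,180). The spoon is in the tray, the caps are in the bowl, and the push is a steady 15 N.

```bash
python3 -c "
from cell import ctrl
print(ctrl.finish_job())"
```

```text
the job is handed in; nothing more can be done
None
```

The job is handed in after about 20 s: the spoon is in the tray's empty lane, the blue cap is in the bowl with the yellow one, and the gripped cup, upright and centred, holds the star down on its stop with about 15 N.

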